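Set the dish carriage under the camera reader and clamp it

ROBOT

A 6-joint arm with a two-finger parallel gripper is mounted at the origin on a cart in front of the work surface, level with it; the furniture and walls round the work are solid. World frame = base frame: x ahead of the robot, y to its left, z up, the work surface at z = 0. Lengths are in m, angles in rad, forces in N, time in s.
With the tool pointing down it reaches from about 0.375 to 0.9 m from the base axis. Payload 3.1 kg.
Tool frame: the origin (TCP) lies at the centre of the arm's flange, where the gripper is bolted on; the fingertips stand 182 mm ahead of it and the grasp point (between the pads) lies 164 mm ahead of it; z points along the fingers, y is the line along which they close (so a half turn about z gives the same grasp; the last joint's range is limited). The gripper opens to 87 mm and grips with 3 to 60 N. Pads are 19 mm wide; open, the fingers measure 117 mm over their backs; the gripper's body (75 mm by 190 mm) begins 51 mm behind the grasp point.
Start: joints at [-1.365, 0.527, 1.433, -0, 1.181, -0.178], TCP at [0.235, -0.579, 0.405] pointing down, gripper open.
Joint ranges: [-3.08, 3.08], [-0.75, 2.2], [0.22, 2.44], [-1.43, 4.57], [0, 2.65], [-2.85, 2.85]. Speed limits (rad/s): [2.79, 2.79, 3.14, 3.14, 3.14, 3.14].

INTERFACE

Orientations are given as a unit quaternion [x, y, z, w].
In Python, from rig import * gives the robot as it stands.
- The arm moves only by the tool move_arm, never from a script. Its argument "commands" is a list that holds one entry, the list of rows, each a list of 6 numbers: the shift along the tool's x, y, z in units of 40 mm (1.0 is 40 mm), then the turn, a rotation vector about the tool's x, y, z in rad. A call has 1 to 12 rows; each row is the pose to reach, as a shift and turn from the pose commanded when the call began, along the tool's axes at that moment; what a row does not reach only later rows make up. A row lasts 1/8 s, in which the tool goes at most 62.5 mm and 10.7 degrees, less where a joint would pass 70% of its speed; a pose out of reach is approached as far as the arm can. A call with a gripper value outside its range is refused whole. "claw" is the closure, from -1 (fully open) to 1 (shut), so that 0 is half open, set as the call begins (left out, the last holds). The fingers move at their own pace and stop on an object; "squeeze" is the grip in N (left out, the last holds). Time passes only in rows, so rows that repeat a pose let the fingers close. It gives the time, the measured TCP pose, the force, the opening and the grip force at its end, in the units of the state.
- get_obs(): the state, without advancing time (a new reading comes with each control period).
- camera(name): name is "side" or "top" or "wrist"; returns a dict with "pixels" (400x640x3 uint8, blue, green, red), "range_z" (400x640 float32, m along the optical axis (not along the pixel's ray), 0 where there is no reading), "camera_matrix" (3x3 intrinsics, pixels), "extrinsics" (4x4, takes a point from world to camera coordinates). Camera axes: x right, y up, looking along -z (the intrinsics and any distortion apply to the point x, -y, -z); pixel columns grow to the right and rows downward; lengths in m; the calibration is good to about 2 mm. The wrist camera is an equidistant fisheye: a pixel r from the principal point sees the ray r / f radians off the axis. A picture is of the moment at which its call begins.
- hand_in(): hands the job in; it is judged then, once.
The state is a dict: "time": time; "q": joint angles; "joint_velocities": joint speeds; "joint_torque": joint torques, N m; "position": TCP position; "tool_rot": TCP orientation; "ft_force": force on the tool from outside, world axes, zero at the start; "moment": the same for the moment, N m; "grip_width": finger opening in m; "grip_force": force on a finger pad.
Only numpy, scipy, OpenCV 4.12 (cv2) and the standard library are available. Lean on these libraries where they do the work, as an engineer would, in place of code of your own. Each camera call takes 0.05 s, during which the arm holds its last target. There are 200 camera calls.

TASK

The dish carriage is clamped on its rail between two overhead stations. Release its clamp by lifting the yellow-knobbed lever, slide the carriage until its white pointer stands at the red line of the white camera reader (not the blue line of the black lamp), and press the lever fully down again to clamp it there. Leave the tape roll and the marker in front where they lie.

Things in the scene. Friction and masses are not known exactly. Their poses are not given: they have to be found in the camera images.
- rail: fixed aluminium rail, 400 mm long, 34 mm wide, top at 34 mm, on two feet. Origin on the table under its middle; its y axis runs along the rail, its x axis points to the back, z up. To its right a fixed black instrument with a screen fills world x 0.25 to 0.56, y -0.26 to -0.03, up to z 0.36: go over it with 50 mm to spare.
- carriage (a joint): position of the grey dish carriage (104 mm in rail x by 90 mm in rail y, with a flat round dish fixed on top, top at 66 mm) along the rail's y axis, in m: 0 at the middle, stops at -0.14 and +0.14. With the clamp released about 2 N slides it, and it stays where it is left; with the clamp down the brake holds it against 25 N or more.
- lever (a joint): angle of the clamp lever in rad: 0 fully down = clamped (stop), 0.6 fully raised = released (stop). The brake holds below about 0.25 and is off above 0.3. It goes over centre near 0.1: it takes 4 to 9 N at the knob to get past, 2 N above 0.3, where the lever stays where it is left. It moves with the carriage and turns about an axis parallel to the rail's y axis.
- lever_knob (a point): centre of the yellow knob at the end of the lever: a cylinder 18 mm in diameter and 24 mm long, lying parallel to the rail's y axis, with free flat end faces to pinch. It is 75 mm from the hinge, to the front (rail -x) of it, on a 10 mm steel arm; seen from the hinge it lies 10 degrees above level when clamped and 44 degrees above level when fully raised (53 mm and 92 mm above the table).
- lever_hinge (a point): point on the lever's hinge axis, in the middle of the lever, 40 mm above the table, 63 mm in front of the rail's centre line and 22 mm to the rail's -y side of the carriage centre.
- pointer (a point): foot of the white upright pointer line (3 mm wide) on the carriage's front, 12 mm above the table, 70 mm in front of the rail's centre line and 25 mm to the rail's +y side of the carriage centre (47 mm from the lever).
- red_line (a point): rear end of the red line (3 mm wide, 42 mm long, running across the rail direction) on the white 6 mm foot plate of the camera reader, 7 mm above the table and just in front of where the pointer passes. Its axes are those of the rail.
- reader: fixed camera reader: white head with red patches, on a column behind the rail. Origin on the table, on the rail's centre line, under the head's middle; axes as the rail's; red line 25 mm to +y. The head is 110 mm wide along the rail, reaches 100 mm in front of the rail's centre line, 140 to 195 mm above the table, and overhangs the raised lever: lean the tool back 30 to 45 degrees to clear it.
- lamp: fixed lamp station of the same size with a black head, blue patches and a blue line: not the one wanted. It stands on the other side, about 0.2 m along the rail. Origin as for the reader.
- pink_tape: roll of pink tape, 52 mm in diameter, 22 mm high, in front of the rail; leave alone. Origin under its middle.
- black_marker: marker pen with black cap, 12 x 134 x 12 mm, lying in front; leave alone. Origin under its middle.
Things that resemble listed ones, but are neither listed nor needed, are in the scene too. Of the things that look like the reader, the larger one is meant.

How it is judged:
On the way, in this order (a step that is already met when the one before it is completed fails the run):
1. the clamp lever is raised, releasing the carriage (value of joint lever above 0.35 rad), for 0.1 s.
2. with the clamp released, the pointer is brought to within 6 mm of the red line (value of joint lever above 0.2 rad and y of pointer in the frame of red_line between -0.006 and 0.006 m), for 0.2 s.
At the end, for the whole second after the job is handed in: The lever is down (below 0.08 rad), the white pointer is within 6 mm of the red line along the rail, and the carriage is at rest (value of joint lever below 0.08 rad and y of pointer in the frame of red_line between -0.006 and 0.006 m and velocity of joint carriage between -0.005 and 0.005 m/s); the robot touches nothing.
It fails at once if the pink tape or the black marker is moved by more than 20 mm (distance of any of pink_tape, black_marker from where it was at the start of the episode above 0.02 m).
It also fails if it takes over 45 s, if anything falls off the work surface, if the arm or the gripper's body presses on something with over 40 N, if the wrist force passes 120 N, or if a joint passes its speed limit or range.

## Working session

There is one attempt and no reset: what is moved stays moved. The work goes in short steps, Python scripts to look and compute and a tool call to move; the robot and the scene stay as the last step left them, time stands still between calls to the robot, and variables do not carry over. Pictures are saved under pics/ and viewed, at most 10 in all, crops included, and the job is handed in when it is done.

Besides the shell and the picture viewer there is one more tool, called by a JSON object that holds its "method" and its "body", one argument or row to a line. move_arm: Moves the arm, as the interface text tells. Its arguments: {"type":"object","properties":{"commands":{"type":"array","items":{"type":"array","items":{"type":"array","items":{"type":"number"}}}},"claw":{"type":"number"},"squeeze":{"type":"number"}},"required":["commands"]}

```bash
mkdir -p pics; ls; python3 - <<'E'
from rig import *
import cv2,numpy as np
o=get_obs();print(o)
for n in ("side","top"):
    c=camera(n);cv2.imwrite(f"pics/{n}0.png",c["pixels"]);np.savez(f"{n}0.npz",**c);print(n,c["camera_matrix"],c["extrinsics"])
E
```

```text
pics
{'time': 0.0, 'q': array([-1.36450254e+00,  5.28450065e-01,  1.43389508e+00, -3.02049191e-05,
        1.18138489e+00, -1.78498162e-01]), 'joint_velocities': array([-0.00071558, -0.00086367, -0.00130877, -0.00041813, -0.00042577,
       -0.00084979]), 'joint_torque': array([-4.20267752e-04, -4.40047002e+01, -1.76592278e+01,  6.33082073e-02,
        5.82564413e-02, -1.65262727e-04]), 'position': array([ 0.23455769, -0.57894657,  0.4037834 ]), 'tool_rot': array([ 9.81547256e-01,  1.91216740e-01, -2.88163116e-05, -1.06839577e-03]), 'ft_force': array([-0.28021696,  0.38490752, -0.71591724]), 'moment': array([ 0.00523021, -0.01276647,  0.04059666]), 'grip_force': 0.0, 'grip_width': 0.08704440116612502}
side [[480.60978112   0.         319.4609501 ]
 [  0.         480.60978112 197.96823217]
 [  0.           0.           1.        ]] [[ 0.1958016  -0.9805123  -0.01604225  0.18314494]
 [ 0.72581114  0.1339001   0.67473621 -0.46082278]
 [-0.65943909 -0.14375807  0.73788461 -0.54541657]
 [ 0.          0.          0.          1.        ]]
top [[438.28139191   0.         320.68897977]
 [  0.         438.28139191 195.48154758]
 [  0.           0.           1.        ]] [[ 0.2319852  -0.97271874  0.00105547  0.14896459]
 [ 0.77221959  0.18482744  0.60787805 -0.49208424]
 [-0.59148945 -0.14020366  0.7940297  -0.64187317]
 [ 0.          0.          0.          1.        ]]
```

View pics/side0.png

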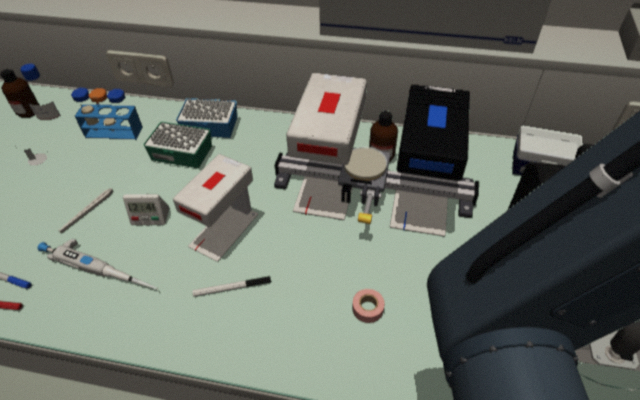

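View pics/top0.png

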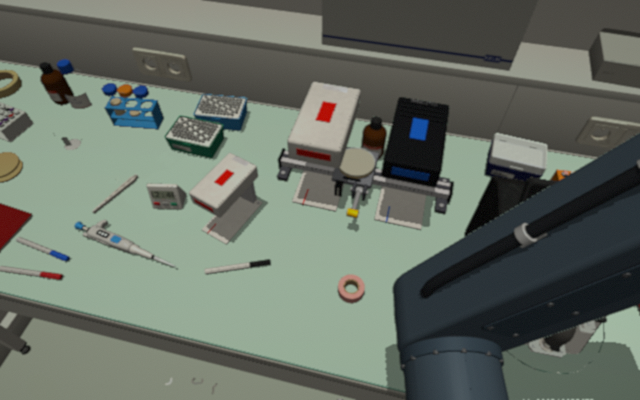

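Side view: the large white reader with red patches is at (328,110) over the rail, with its red line at about (308,205). A smaller white look-alike stands off the rail at (215,190). The black lamp is at (435,130), with its blue line at about (405,220). The yellow knob is at (365,217), the tape at (368,305) and the marker at (232,287). The larger reader, on the rail, is the one meant. I'll confirm that in an enlarged crop and measure.

```bash
cat > h.py <<'E'
import cv2,numpy as np
def cast(c,uv):
    K=c["camera_matrix"];E=c["extrinsics"];R=E[:3,:3];t=E[:3,3]
    d=np.array([(uv[0]-K[0,2])/K[0,0],-(uv[1]-K[1,2])/K[1,1],-1.])
    return -R.T@t,R.T@d
def plane(c,uv,z):
    o,d=cast(c,uv);return o+d*(z-o[2])/d[2]
def rng(c,uv):
    o,d=cast(c,uv);return o+d*c["range_z"][int(round(uv[1])),int(round(uv[0]))]
def tri(c1,u1,c2,u2):
    A=[];b=[]
    for c,u in((c1,u1),(c2,u2)):
        o,d=cast(c,u);d=d/np.linalg.norm(d);P=np.eye(3)-np.outer(d,d);A.append(P);b.append(P@o)
    x,r,_,_=np.linalg.lstsq(np.vstack(A),np.hstack(b),rcond=None);return x,r**.5
def mask(c,name,roi):
    h=cv2.cvtColor(c["pixels"],cv2.COLOR_BGR2HSV);H,S,V=cv2.split(h)
    m={"y":(H>20)&(H<33)&(S>130)&(V>100),"r":((H<8)|(H>172))&(S>90)&(V>60),"b":(H>100)&(H<130)&(S>90)&(V>50)}[name]
    x0,y0,x1,y1=roi;q=np.zeros_like(m);q[y0:y1,x0:x1]=m[y0:y1,x0:x1];return q
E
python3 - <<'E'
from h import *
s=dict(np.load("side0.npz"));t=dict(np.load("top0.npz"))
R={"side":{"y":(345,205,385,235),"r":(295,190,320,220),"b":(395,205,415,235)},"top":{"y":(340,200,370,225),"r":(293,180,315,208),"b":(380,200,395,225)}}
U={}
for n,c in(("side",s),("top",t)):
    for k in "yrb":
        ys,xs=np.nonzero(mask(c,k,R[n][k]));
        if len(xs)==0: print(n,k,"none");continue
        U[n,k]=(xs.mean(),ys.mean());print(n,k,len(xs),U[n,k],xs.min(),xs.max(),ys.min(),ys.max(),rng(c,U[n,k]),"rear",plane(c,(xs[ys==ys.min()].mean(),ys.min()),.007),"front",plane(c,(xs[ys==ys.max()].mean(),ys.max()),.007))
for k in "yrb":
    if ("side",k) in U and ("top",k) in U: print(k,tri(s,U["side",k],t,U["top",k]))
cv2.imwrite("pics/crop1.png",cv2.resize(s["pixels"][60:245,265:485],None,fx=3.2,fy=3.2,interpolation=cv2.INTER_CUBIC))
E
```

```text
side y 99 (np.float64(364.7878787878788), np.float64(217.37373737373738)) 358 371 213 222 [0.49290532 0.20205631 0.06154357] rear [0.5485421  0.21496869 0.007     ] front [0.52845705 0.19916889 0.007     ]
side r 33 (np.float64(307.6363636363636), np.float64(204.84848484848484)) 305 311 197 213 [0.5505323  0.32042842 0.00703169] rear [0.57217757 0.31925112 0.007     ] front [0.52906364 0.32002512 0.007     ]
side b 18 (np.float64(404.72222222222223), np.float64(219.83333333333334)) 404 406 213 227 [0.54702664 0.12950527 0.00681925] rear [0.56458515 0.12844104 0.007     ] front [0.52897234 0.12946731 0.007     ]
top y 76 (np.float64(352.14473684210526), np.float64(212.32894736842104)) 347 357 209 216 [0.49380476 0.20362741 0.0625685 ] rear [0.54180415 0.21107884 0.007     ] front [0.52427612 0.20202362 0.007     ]
top r 22 (np.float64(305.04545454545456), np.float64(196.1818181818182)) 303 308 190 203 [0.55188024 0.32172404 0.00796044] rear [0.5714114 0.3209604 0.007    ] front [0.53263288 0.32152267 0.007     ]
top b 2 (np.float64(387.0), np.float64(216.5)) 387 387 216 217 [0.5399308  0.13044168 0.00711704] rear [0.54135769 0.13063198 0.007     ] front [0.53867384 0.13024721 0.007     ]
y (array([0.50028588, 0.20345961, 0.05310237]), array([0.00128508]))
r (array([ 0.56272388,  0.3242732 , -0.00697894]), array([0.00101168]))
b (array([0.50577562, 0.13156323, 0.05487873]), array([0.00029525]))
```

View pics/crop1.png

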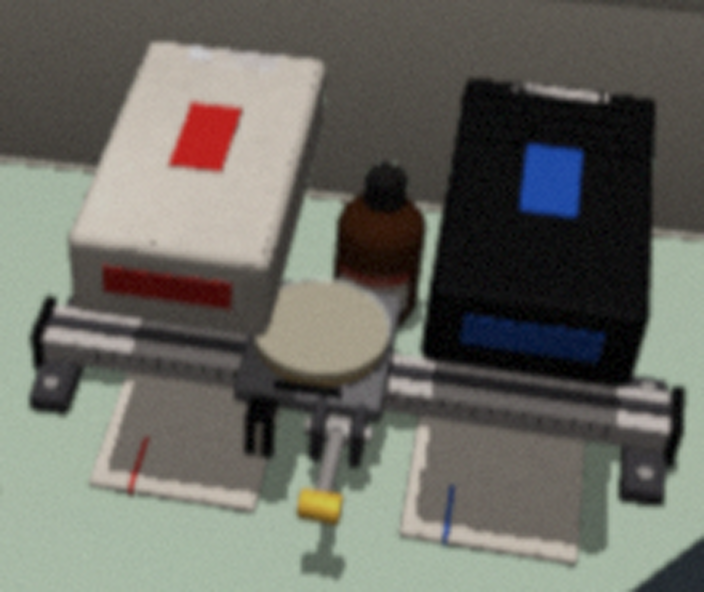

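The crop confirms it. The large white reader stands over the rail with its red line at crop (138,465). The lamp's blue line is at (449,512), the yellow knob at (320,505) and the pointer bracket at about (259,430). The rail is nearly parallel to world y. The knob is at about (0.497, 0.203, 0.055). I'll raise the arm and go over the instrument.

{"method": "move_arm", "body": {
  "commands": [
    [[0,0,-1.5,0,0,0],[0,0,-3,0,0,0],[0,0,-4.5,0,0,0],[0,0,-5.8,0,0,0],[1.2,-1,-5.8,0,0,0],[2.4,-2,-5.8,0,0,0],[3.6,-2.9,-5.8,0,0,0],[4.8,-3.9,-5.8,0,0,0],[6,-4.8,-5.8,0,0,0],[7.2,-5.8,-5.8,0,0,0],[8.5,-6.8,-5.8,0,0,0],[8.5,-6.8,-5.8,0,0,0]]
  ],
  "claw": -1
}}

```text
time: 1.6
position: [0.4487, -0.1958, 0.6366]
tool_rot: [0.981, 0.195, 0.0, -0.001]
ft_force: [-1.1, -0.1, -0.0]
grip_width: 0.0868
grip_force: 0.0
```

```bash
python3 - <<'E'
from rig import *
import numpy as np
from scipy.spatial.transform import Rotation as R
o=get_obs();print(o["time"],o["q"],o["position"]);print(R.from_quat(o["tool_rot"]).as_matrix().round(3))
E
```

```text
1.6 [-6.40465984e-01  1.37525563e-01  1.38938671e+00  1.04198098e-03
  1.61553700e+00  5.38616171e-01] [ 0.44874002 -0.19583621  0.63658008]
[[ 0.924  0.382 -0.   ]
 [ 0.382 -0.924  0.001]
 [ 0.    -0.001 -1.   ]]
```

```bash
cat >> h.py <<'E'
from scipy.spatial.transform import Rotation as Rt
def Rgoal(lean,yaw=-1.5):
    a=np.radians(lean);s,c=np.sin(a),np.cos(a)
    return Rt.from_euler('z',yaw,degrees=True)*Rt.from_matrix(np.array([[c,0,s],[0,-1,0],[s,0,-c]]))
def row(o,tcp,Rg):
    R0=Rt.from_quat(o["tool_rot"])
    return np.r_[R0.inv().apply(np.array(tcp)-o["position"])/.04,(R0.inv()*Rg).as_rotvec()].round(3)
def tcp_for(g,Rg,back=0): return np.array(g)-Rg.as_matrix()[:,2]*(.164+back)
E
python3 - <<'E'
from rig import *
from h import *
o=get_obs();G=Rgoal(40)
print(row(o,[.36,.2,.6],G)); print(tcp_for([.497,.203,.055],G,.1),row(o,tcp_for([.497,.203,.055],G,.1),G))
E
```

```text
[ 1.728 -9.992  0.928 -0.147  0.688  0.4  ]
[0.32736222 0.20744212 0.25723573] [  1.041 -10.465   9.497  -0.147   0.688   0.4  ]
```

{"method": "move_arm", "body": {
  "commands": [
    [[0.3,-1.5,0,0,0,0],[0.5,-3,0,0,0,0],[0.8,-4.5,0.2,-0.03,0.14,0.08],[1.0,-6,0.4,-0.06,0.28,0.16],[1.3,-7.5,0.6,-0.09,0.41,0.24],[1.5,-8.8,0.8,-0.12,0.55,0.32],[1.7,-10,0.9,-0.147,0.688,0.4],[1.7,-10,0.9,-0.147,0.688,0.4],[1.5,-10.1,2.4,-0.147,0.688,0.4],[1.4,-10.2,3.9,-0.147,0.688,0.4],[1.3,-10.3,5.4,-0.147,0.688,0.4],[1.3,-10.3,5.4,-0.147,0.688,0.4]]
  ]
}}

```text
time: 3.1
position: [0.3405, 0.2009, 0.4179]
tool_rot: [0.941, -0.015, 0.339, 0.008]
ft_force: [1.0, 0.2, -0.2]
grip_width: 0.0867
grip_force: 0.0
```

```bash
python3 - <<'E'
from rig import *
from h import *
o=get_obs();G=Rgoal(40)
print(o["q"].round(3),o["position"]); print(row(o,tcp_for([.497,.203,.055],G,.1),G))
E
```

```text
[ 0.321  0.155  2.128 -0.863  0.3    2.686] [0.34046111 0.20085809 0.41785301]
[-2.819 -0.171  2.878  0.008  0.006 -0.003]
```

q6 is close to its limit, so I'll take the equivalent half-turn grasp and reduce the lean.

{"method": "move_arm", "body": {
  "commands": [
    [[0,0,0,0,0,-0.18],[0,0,0,0,0,-0.36],[0,0,0,0,0,-0.54],[0,0,0,0,0,-0.72],[0,0,0,0,0,-0.9],[0,0,0,0,0,-1.08],[0,0,0,0,0,-1.26],[0,0,0,0,0,-1.44],[0,0,0,0,0,-1.62],[0,0,0,0,0,-1.8],[0,0,0,0,0,-1.98],[0,0,0,0,0,-2.1]]
  ]
}}

```text
time: 4.6
position: [0.3417, 0.2011, 0.4206]
tool_rot: [0.479, 0.808, 0.163, 0.3]
ft_force: [-0.3, 0.3, 0.4]
grip_width: 0.0873
grip_force: 0.0
```

```bash
python3 - <<'E'
from rig import *
from h import *
o=get_obs();G=Rgoal(32)*Rt.from_euler('z',180,degrees=True)
print(o["q"].round(3),o["position"]); print(row(o,o["position"],G),row(o,tcp_for([.497,.203,.055],G,.1),G))
E
```

```text
[ 0.32   0.151  2.123 -0.859  0.302  0.577] [0.34166894 0.20105277 0.42058186]
[ 0.     0.     0.     0.066  0.13  -1.041] [ 1.148 -1.627  2.959  0.066  0.13  -1.041]
```

{"method": "move_arm", "body": {
  "commands": [
    [[0,0,0,0.01,0.03,-0.18],[0,0,0,0.02,0.05,-0.36],[0.3,-0.4,0.75,0.03,0.07,-0.54],[0.6,-0.8,1.5,0.045,0.09,-0.72],[0.9,-1.2,2.2,0.055,0.11,-0.9],[1.15,-1.6,2.9,0.066,0.13,-1.04],[1.15,-1.6,2.9,0.066,0.13,-1.04]]
  ],
  "claw": -0.1
}}

```text
time: 5.48
position: [0.3676, 0.2156, 0.2997]
tool_rot: [0.016, 0.965, -0.006, 0.262]
ft_force: [-1.0, -0.7, 0.5]
grip_width: 0.0477
grip_force: 0.0
```

```bash
python3 - <<'E'
from rig import *
from h import *
o=get_obs();G=Rgoal(32)*Rt.from_euler('z',180,degrees=True)
print(o["q"].round(3),o["position"],o["grip_width"]); print(row(o,tcp_for([.497,.203,.055],G,0),G))
c=camera("wrist");np.savez("w1.npz",**c);cv2.imwrite("pics/w1.png",c["pixels"]);print(c["camera_matrix"],c.keys(),c["extrinsics"])
E
```

```text
[ 0.32   0.457  2.156 -1.431  0.181  0.165] [0.36756415 0.21561931 0.29972725] 0.047663732014393695
[ 0.413 -0.214  2.821 -0.007 -0.028 -0.005]
[[309.70691629   0.         323.12924138]
 [  0.         309.70691629 194.49387163]
 [  0.           0.           1.        ]] dict_keys(['pixels', 'range_z', 'camera_matrix', 'extrinsics']) [[ 0.03474131  0.99939335 -0.00244417 -0.22582281]
 [-0.67894434  0.02180696 -0.73386582  0.38338724]
 [-0.73336732  0.02715491  0.67929006  0.05589984]
 [ 0.          0.          0.          1.        ]]
```

View pics/w1.png

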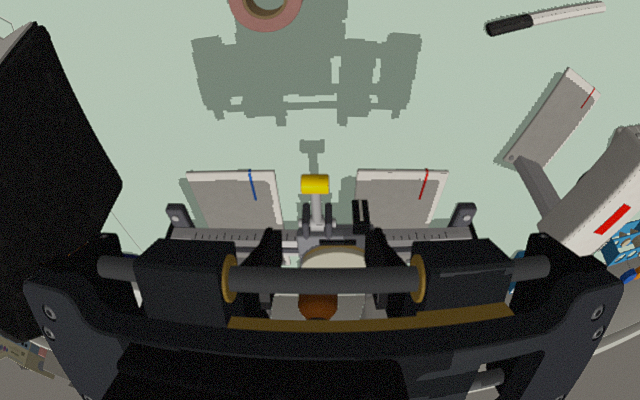

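```bash
cat > kin.py <<'E'
import numpy as np
from scipy.spatial.transform import Rotation as Rt
from scipy.optimize import least_squares
S=[([-1.36450254,.52845,1.433895,0,1.181385,-.178498],[.23455769,-.57894657,.4037834],[.981547,.191217,0,-.001]),
([-.640466,.1375256,1.3893867,.001042,1.615537,.538616],[.44874,-.195836,.63658],[.981,.195,0,-.001]),
([.321,.155,2.128,-.863,.3,2.686],[.34046,.200858,.417853],[.941,-.015,.339,.008]),
([.32,.151,2.123,-.859,.302,.577],[.341669,.201053,.420582],[.479,.808,.163,.3]),
([.32,.457,2.156,-1.431,.181,.165],[.367564,.215619,.299727],[.016,.965,-.006,.262])]
e=Rt.from_euler
def fk(q,p):
    A=e('z',q[0]);B=A*e('y',q[1]);C=A*e('y',q[1]+q[2]);D=C*e('z',q[3]);F=D*e('y',q[4])
    pos=np.array([0,0,p[0]])+A.apply([p[1],p[2],0])+B.apply([0,0,p[3]])+C.apply([p[4],0,p[5]])+F.apply([p[6],p[7],p[8]])
    return pos,F*e('z',q[5]+p[9])
def res(p):
    r=[]
    for q,x,t in S:
        a,R=fk(q,p);r+=list((a-x)*1000)+list((R.inv()*Rt.from_quat(t)).as_rotvec()*200)
    return np.r_[r,1*p[[1,4,6,7]]]
best=min((least_squares(res,[.3,0,.1,.4,0,.4,0,0,.1,w]) for w in(1.57,-1.57,0,3.14)),key=lambda s:s.cost)
P=best.x
lo=np.array([-3.08,-.75,.22,-1.43,0,-2.85]);hi=np.array([3.08,2.2,2.44,4.57,2.65,2.85])
def ik(x,R,seeds):
    out=[]
    for s in seeds:
        f=lambda q:(lambda a:np.r_[(a[0]-x)*100,(a[1].inv()*R).as_rotvec()*20])(fk(q,P))
        z=least_squares(f,np.clip(s,lo+.01,hi-.01),bounds=(lo,hi));out.append((z.cost,z.x))
    return out
E
python3 - <<'E'
from kin import *
from h import Rgoal,tcp_for
print(best.cost,P.round(4)); r=best.fun[:30].reshape(5,6).round(1);print(r)
rng=np.random.default_rng(0)
for lean in(12,20,28,40,45):
  for g in([.497,.203,.055],[.508,.203,.085],[.510,.274,.085],[.5,.274,.053]):
    G=Rgoal(lean)*e('z',180,degrees=True)
    sols=[q for c,q in ik(tcp_for(g,G),G,[rng.uniform([-.2,-.3,1.5,a,.1,-2],[.8,1.2,2.4,a+1.5,1,2]) for a in(-1.4,-1,0,1.5,3,3,3) for _ in(0,1)]) if c<1e-6]
    u=[]
    for q in sols:
        if not any(np.abs(q-k).max()<.05 for k in u): u.append(q)
    print(lean,g,[list(k.round(2)) for k in u])
E
```

```text
0.16618259885976222 [ 2.7430e-01 -0.0000e+00  1.1090e-01  5.8770e-01  1.1400e-01  3.9180e-01
 -1.0000e-04  1.0000e-04  1.2320e-01  1.5705e+00]
[[-0.   0.  -0.  -0.   0.   0.1]
 [ 0.  -0.  -0.   0.1 -0.  -0.1]
 [-0.2  0.1 -0.  -0.1 -0.1  0. ]
 [ 0.1 -0.1  0.1  0.3  0.2 -0. ]
 [ 0.  -0.  -0.   0.   0.2  0. ]]
12 [0.497, 0.203, 0.055] [[np.float64(0.21), np.float64(0.68), np.float64(1.93), np.float64(-0.15), np.float64(0.33), np.float64(-1.2)]]
12 [0.508, 0.203, 0.085] [[np.float64(0.2), np.float64(0.63), np.float64(1.89), np.float64(-0.11), np.float64(0.42), np.float64(-1.24)]]
12 [0.51, 0.274, 0.085] [[np.float64(0.34), np.float64(0.65), np.float64(1.8), np.float64(-0.16), np.float64(0.49), np.float64(-1.08)]]
12 [0.5, 0.274, 0.053] [[np.float64(0.34), np.float64(0.71), np.float64(1.84), np.float64(-0.19), np.float64(0.41), np.float64(-1.03)]]
20 [0.497, 0.203, 0.055] [[np.float64(0.23), np.float64(0.69), np.float64(2.02), np.float64(-0.73), np.float64(0.13), np.float64(-0.61)]]
20 [0.508, 0.203, 0.085] [[np.float64(0.22), np.float64(0.63), np.float64(1.98), np.float64(-0.41), np.floa
[... 1214 characters left out ...]
t64(0.42), np.float64(1.19)]]
40 [0.5, 0.274, 0.053] [[np.float64(0.46), np.float64(0.81), np.float64(2.1), np.float64(3.82), np.float64(0.5), np.float64(1.34)]]
45 [0.497, 0.203, 0.055] [[np.float64(0.3), np.float64(0.87), np.float64(2.25), np.float64(3.48), np.float64(0.77), np.float64(1.56)]]
45 [0.508, 0.203, 0.085] [[np.float64(0.29), np.float64(0.78), np.float64(2.23), np.float64(3.51), np.float64(0.66), np.float64(1.5)]]
45 [0.51, 0.274, 0.085] [[np.float64(0.47), np.float64(0.77), np.float64(2.11), np.float64(3.82), np.float64(0.57), np.float64(1.34)]]
45 [0.5, 0.274, 0.053] [[np.float64(0.48), np.float64(0.85), np.float64(2.13), np.float64(3.74), np.float64(0.65), np.float64(1.44)]]
```

The fitted kinematics are good to 0.3 mm. The wrist view shows the knob at (315,184), the red line from (427,168) to (421,199), the blue line at (253,185), the pointer bracket at about (360,215), the tape at (265,5) and the marker at (545,18). A lean of 20–24° keeps q4 in range and still clears the head by about 10 mm. I'll measure from this picture and plan with it.

```bash
cat >> h.py <<'E'
def fcast(c,uv):
    K=c["camera_matrix"];E=c["extrinsics"];R=E[:3,:3];t=E[:3,3]
    d=np.array([uv[0]-K[0,2],uv[1]-K[1,2]]);r=np.hypot(*d);th=r/K[0,0];d=d/r*np.sin(th)
    return -R.T@t,R.T@np.array([d[0],-d[1],-np.cos(th)])
def fplane(c,uv,z):
    o,d=fcast(c,uv);return (o+d*(z-o[2])/d[2]).round(4)
E
python3 - <<'E'
from rig import *
from h import *
c=dict(np.load("w1.npz"));s=dict(np.load("side0.npz"))
for k,roi in(("y",(290,165,340,200)),("r",(412,160,435,205)),("b",(240,160,262,205))):
    ys,xs=np.nonzero(mask(c,k,roi));m=(xs.mean(),ys.mean());z=.055 if k=="y" else .007
    f=lambda y:fplane(c,(xs[abs(ys-y)<=1].mean(),y),z)
    print(k,m,len(xs),fplane(c,m,z),"front",f(ys.min()),"rear",f(ys.max()))
    if k=="y":
        o,d=fcast(c,m);so,sd=cast(s,(364.8,217.4));A=np.c_[d,-sd];l=np.linalg.lstsq(A,so-o,rcond=None)[0];print("knob tri",o+l[0]*d,so+l[1]*sd)
o=get_obs();G=Rgoal(20)*Rt.from_euler('z',180,degrees=True)
for b in(.1,-.006): print(row(o,tcp_for([.497,.203,.055],G,b),G))
cv2.imwrite("pics/w1c.png",cv2.resize(c["pixels"][155:255,290:450],None,fx=5,fy=5,interpolation=cv2.INTER_CUBIC))
E
```

```text
y (np.float64(314.31609195402297), np.float64(183.97892720306513)) 522 [0.4983 0.2012 0.055 ] front [0.4865 0.2016 0.055 ] rear [0.5097 0.2009 0.055 ]
knob tri [0.49340952 0.20155233 0.05990058] [0.49387664 0.2020997  0.06032847]
r (np.float64(423.3766233766234), np.float64(184.15584415584416)) 77 [0.5503 0.3191 0.007 ] front [0.5273 0.3184 0.007 ] rear [0.5752 0.319  0.007 ]
b (np.float64(251.6), np.float64(183.86666666666667)) 75 [0.544  0.1283 0.007 ] front [0.5218 0.1301 0.007 ] rear [0.5689 0.1274 0.007 ]
[-0.895 -0.221  0.455 -0.006  0.183 -0.006]
[-0.412 -0.207  3.061 -0.006  0.183 -0.006]
```

View pics/w1c.png

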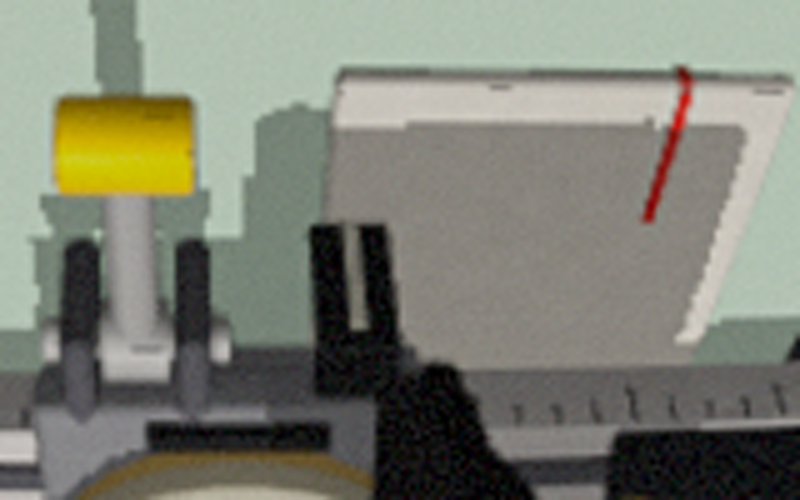

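The crop shows the pointer's white stripe in the bracket, with its foot at about crop (350,225), which is pixel (360,200). The red line's rear end is at crop (648,218), which is pixel (420,199). The knob is clear on all sides. I'll go to lean 20° and onto the knob.

{"method": "move_arm", "body": {
  "commands": [
    [[-0.45,-0.1,0.2,-0.003,0.1,-0.003],[-0.9,-0.22,0.45,-0.006,0.183,-0.006],[-0.9,-0.22,0.45,-0.006,0.183,-0.006],[-0.75,-0.22,1.2,-0.006,0.183,-0.006],[-0.6,-0.21,2,-0.006,0.183,-0.006],[-0.47,-0.21,2.77,-0.006,0.183,-0.006],[-0.47,-0.21,2.77,-0.006,0.183,-0.006],[-0.47,-0.21,2.77,-0.006,0.183,-0.006]]
  ]
}}

```text
time: 6.52
position: [0.4383, 0.205, 0.2166]
tool_rot: [0.013, 0.984, -0.002, 0.175]
ft_force: [0.0, 0.2, 0.2]
grip_width: 0.048
grip_force: 0.0
```

```bash
python3 - <<'E'
from rig import *
from h import *
w=dict(np.load("w1.npz"));print("pointer0",fplane(w,(360,200),.012))
o=get_obs();print(o["q"].round(3),o["position"],o["ft_force"]);R=Rt.from_quat(o["tool_rot"]).as_matrix();print("grasp",o["position"]+R[:,2]*.164,R.round(3))
c=camera("wrist");cv2.imwrite("pics/w2.png",c["pixels"][120:300,220:460])
cv2.imwrite("pics/w2.png",cv2.resize(c["pixels"][100:300,200:480],None,fx=2.5,fy=2.5))
E
```

```text
pointer0 [0.5688 0.2477 0.012 ]
[ 0.228  0.671  2.023 -0.68   0.136 -0.656] [0.43833907 0.20501197 0.21664342] [0.02154442 0.24455287 0.21824065]
grasp [0.49482076 0.20374003 0.06268174] [[-0.938  0.026  0.344]
 [ 0.024  1.    -0.008]
 [-0.344  0.001 -0.939]]
```

View pics/w2.png

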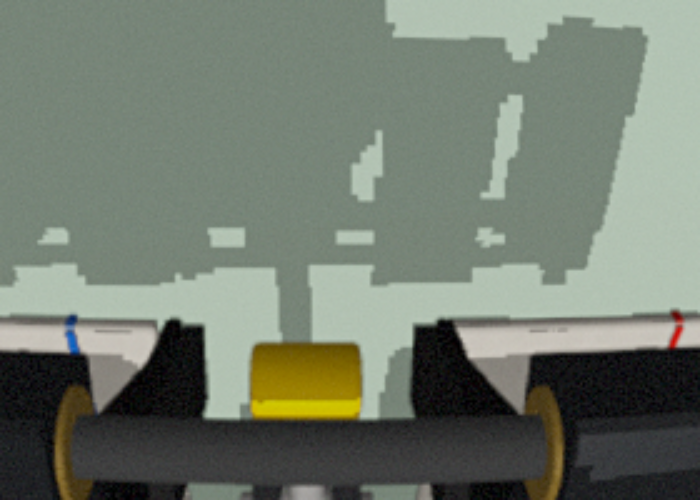

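The knob is centred between the open fingers at crop (305,380), so I'll grip it and raise the lever along its arc.

{"method": "move_arm", "body": {
  "commands": [
    [[0,0,0,0,0,0],[0,0,0,0,0,0],[0,0,0,0,0,0],[0,0,0,0,0,0],[0,0,0,0,0,0],[-0.1,0,-0.16,0,0,0],[-0.22,0,-0.3,0,0,0],[-0.31,0,-0.46,0,-0.017,0],[-0.42,0,-0.61,0,-0.035,0],[-0.35,0,-0.61,0,-0.052,0],[-0.35,0,-0.61,0,-0.052,0]]
  ],
  "claw": 1,
  "squeeze": 35
}}

```text
time: 7.95
position: [0.4432, 0.2049, 0.2433]
tool_rot: [0.012, 0.98, -0.002, 0.2]
ft_force: [-0.7, -0.5, -3.1]
grip_width: 0.0237
grip_force: 35.0
```

```bash
cat > st.py <<'E'
from rig import *
from h import *
o=get_obs();print(o["time"],o["q"].round(3),o["position"].round(4),o["ft_force"].round(1),o["grip_width"],o["grip_force"]);R=Rt.from_quat(o["tool_rot"]).as_matrix();print("grasp+6",(o["position"]+R[:,2]*.170).round(4));print(R.round(3))
E
python3 - <<'E'
from st import *
c=camera("side");np.savez("side1.npz",**c);ys,xs=np.nonzero(mask(c,"y",(340,180,390,235)));print(len(xs),xs.mean(),ys.mean(),rng(c,(xs.mean(),ys.mean())))
E
```

```text
7.95 [ 0.229  0.616  2.015 -0.69   0.155 -0.653] [0.4432 0.2049 0.2433] [-0.7 -0.5 -3.1] 0.023685092869257615 34.99977707862854
grasp+6 [0.5098 0.2033 0.0869]
[[-0.92   0.024  0.392]
 [ 0.022  1.    -0.009]
 [-0.392  0.    -0.92 ]]
49 366.0204081632653 202.16326530612244 [0.45399851 0.19935243 0.14512777]
```

The lever is up: the knob rose 30 mm and is held at 23.7 mm width. Next I'll slide 71 mm along the rail.

{"method": "move_arm", "body": {
  "commands": [
    [[0,0.2,0,0,0,0],[0,0.5,0,0,0,0],[0,0.8,0,0,0,0],[0,1.1,0,0,0,0],[0,1.4,0,0,0,0],[0,1.65,0,0,0,0],[0,1.78,0,0,0,0],[0,1.78,0,0,0,0],[0,1.78,0,0,0,0]]
  ]
}}

```text
time: 9.12
position: [0.4449, 0.2766, 0.243]
tool_rot: [0.012, 0.98, -0.001, 0.2]
ft_force: [-3.4, 1.7, -1.2]
grip_width: 0.0237
grip_force: 35.0
```

```bash
python3 - <<'E'
from st import *
c=camera("wrist");np.savez("w3.npz",**c);s=camera("side");np.savez("s3.npz",**s)
a=cv2.resize(c["pixels"][130:260,260:420],(640,520),interpolation=cv2.INTER_CUBIC)
b=cv2.resize(s["pixels"][170:235,285:345],(480,520),interpolation=cv2.INTER_CUBIC)
cv2.imwrite("pics/m3.png",cv2.resize(np.hstack([a,b]),None,fx=.71,fy=1.0))
E
```

```text
9.125 [ 0.379  0.639  1.919 -0.637  0.258 -0.575] [0.4449 0.2766 0.243 ] [-3.4  1.7 -1.2] 0.023703182384999546 35.000157952308655
grasp+6 [0.5115 0.2753 0.0866]
[[-0.92   0.024  0.392]
 [ 0.023  1.    -0.008]
 [-0.392  0.002 -0.92 ]]
```

View pics/m3.png

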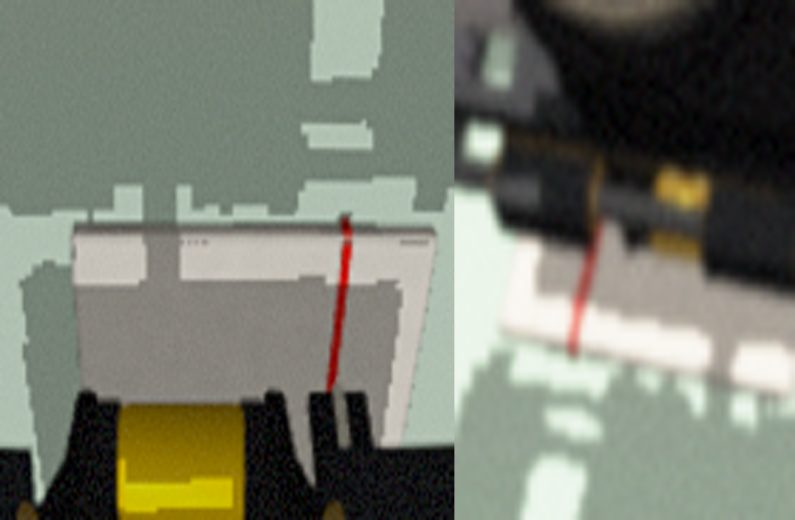

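The left panel (wrist) shows the pointer stripe's foot at crop (341,393), just beside the red line's rear end at (330,390). I'll turn that into metres.

```bash
python3 - <<'E'
from h import *
c=dict(np.load("w3.npz"))
f=lambda u,v:(260+u/2.84,130+v/4)
print("line front",fplane(c,f(348,228),.007),"rear",fplane(c,f(330,390),.007),"ptr foot",fplane(c,f(341,393),.012),"ptr top",fplane(c,f(346,445),.03))
p=c["pixels"][226:242,368:392]
ys,xs=np.nonzero(mask(c,"r",(360,180,390,232)));print([(y,xs[ys==y].mean().round(1)) for y in range(212,232) if (ys==y).any()])
g=p.min(2);print(g)
E
```

```text
line front [0.5294 0.3199 0.007 ] rear [0.5748 0.3189 0.007 ] ptr foot [0.5706 0.3213 0.012 ] ptr top [0.5671 0.3199 0.03  ]
[(212, np.float64(378.5)), (213, np.float64(378.5)), (214, np.float64(378.5)), (215, np.float64(378.0)), (216, np.float64(377.5)), (217, np.float64(377.5)), (218, np.float64(377.5)), (219, np.float64(377.0)), (220, np.float64(377.0)), (221, np.float64(377.0)), (222, np.float64(377.0)), (223, np.float64(376.5)), (224, np.float64(376.0)), (225, np.float64(376.0)), (226, np.float64(376.0)), (227, np.float64(375.5))]
[[124 127 125 122 128 126 110  33  18  73  92 106 115 122 126 126 129 132
  131 131 127 128 124 129]
 [124 122 117 118 116 118  96  34  29  83 102 101 101 111 108 108 110 107
  101 105 112 130 126 125]
 [ 98  47  29  24  26  29  26   0  26  76  99  99  83  54  28  30  26  27
   25  30  74 117 128 128]
 [ 82  16   0  11  15   0   3   0  24  58  95  92  87  51   6   0  12   6
    8  11  41  85 129 121]
 [ 84  18  19  16   2   0  14   4  18  56  91 104 102  80   9   2  10  14
    0   0  37  89 130 127]
 [ 70  17   0   5  17   4   0   8  15  39  93 104  99
[... 358 characters left out ...]
24   6  14   0   2   8   7  20  15  65  88  98  90  57  11  16  23
   15  15   2  25  77 127]
 [106  43   6   1   5  15   8   0   5  11  46  92 104  96  86  21  11   8
    3   4   0  20  62 126]
 [104  56   6   0   6   2   4   0  10   9  43  92 101  97  84  19   6   0
    5  17  11  12  51 127]
 [110  59  16   0   1   0  19   0   6   0  27  94 100 102  96  31  16   9
    0  12   0   1  49 116]
 [112  71  24   0  28  15  21  22   3   0  22  88 100  98  87  43   8   0
    0  15   2  20  44  88]
 [117  83  21   3  17   2   0   5   3   8  19  78  96 102  87  54  18   0
    4  14   7   2  30  70]
 [124 106  30  12  20   0  10   0  11   0   0  56  80  83  65  40  15   0
    1  14   2  10  15  52]]
```

The pointer is about 1.7 mm past the red line. I'll nudge it back 1.5 mm, hold, then press the lever down along its arc.

{"method": "move_arm", "body": {
  "commands": [
    [[0,-0.04,0,0,0,0],[0,-0.04,0,0,0,0],[0,-0.04,0,0,0,0],[0.2,-0.04,0.14,0,0,0],[0.37,-0.04,0.29,0,0,0],[0.49,-0.04,0.43,0,0,0],[0.6,-0.04,0.58,0,0,0],[0.62,-0.04,0.63,0,0,0],[0.62,-0.04,0.63,0,0,0],[0.62,-0.04,0.63,0,0,0]]
  ]
}}

```text
time: 10.48
position: [0.4328, 0.2749, 0.2112]
tool_rot: [0.012, 0.98, -0.002, 0.201]
ft_force: [-5.1, 0.1, 5.3]
grip_width: 0.0235
grip_force: 35.0
```

```bash
python3 - <<'E'
from st import *
E
```

```text
10.475 [ 0.386  0.699  1.958 -0.965  0.191 -0.234] [0.4328 0.2749 0.2112] [-5.1  0.1  5.3] 0.023486149016306364 35.001484751701355
grasp+6 [0.4998 0.2735 0.0549]
[[-0.919  0.024  0.394]
 [ 0.023  1.    -0.008]
 [-0.394  0.002 -0.919]]
```

{"method": "move_arm", "body": {
  "commands": [
    [[0.03,0,0.07,0,0,0],[0.03,0,0.07,0,0,0],[0.06,0,0.14,0,0,0],[0.06,0,0.14,0,0,0]]
  ]
}}

```text
time: 10.98
position: [0.4321, 0.275, 0.2079]
tool_rot: [0.012, 0.979, -0.001, 0.203]
ft_force: [-13.7, -1.1, 29.8]
grip_width: 0.0241
grip_force: 35.0
```

```bash
python3 - <<'E'
from st import *
E
```

```text
10.975 [ 0.387  0.706  1.961 -1.03   0.183 -0.168] [0.4321 0.275  0.2079] [-13.7  -1.1  29.8] 0.02405984685974193 35.0108664500209
grasp+6 [0.4996 0.2739 0.0519]
[[-0.917  0.023  0.397]
 [ 0.022  1.    -0.007]
 [-0.397  0.002 -0.918]]
```

The lever is on its stop with 30 N of reaction. I'll open, back out along the tool axis and look.

{"method": "move_arm", "body": {
  "commands": [
    [[-0.03,0,-0.08,0,0,0],[-0.03,0,-0.08,0,0,0],[-0.03,0,-0.08,0,0,0],[-0.03,0,-0.08,0,0,0],[-0.03,0,-0.7,0,0,0],[-0.03,0,-1.5,0,0,0],[-0.03,0,-2.2,0,0,0],[-0.03,0,-2.2,0,0,0]]
  ],
  "claw": -0.1
}}

```text
time: 11.98
position: [0.3986, 0.276, 0.2867]
tool_rot: [0.012, 0.98, -0.001, 0.201]
ft_force: [-0.6, -0.2, -0.6]
grip_width: 0.0479
grip_force: 0.0
```

```bash
python3 - <<'E'
from st import *
c=camera("wrist");np.savez("w4.npz",**c)
ys,xs=np.nonzero(mask(c,"y",(270,130,370,260)));m=(xs.mean(),ys.mean());print(m,[fplane(c,m,z) for z in(.053,.06)])
cv2.imwrite("pics/w4.png",cv2.resize(c["pixels"][140:260,270:430],None,fx=4,fy=4,interpolation=cv2.INTER_CUBIC))
E
```

```text
11.975 [ 0.418  0.523  1.988 -0.582  0.309 -0.6  ] [0.3986 0.276  0.2867] [-0.6 -0.2 -0.6] 0.04792532542775309 0.0
grasp+6 [0.4656 0.2746 0.1305]
[[-0.919  0.024  0.394]
 [ 0.023  1.    -0.008]
 [-0.394  0.002 -0.919]]
(np.float64(322.8038277511962), np.float64(205.40031897926636)) [array([0.4997, 0.2721, 0.053 ]), array([0.4934, 0.2723, 0.06  ])]
```

View pics/w4.png

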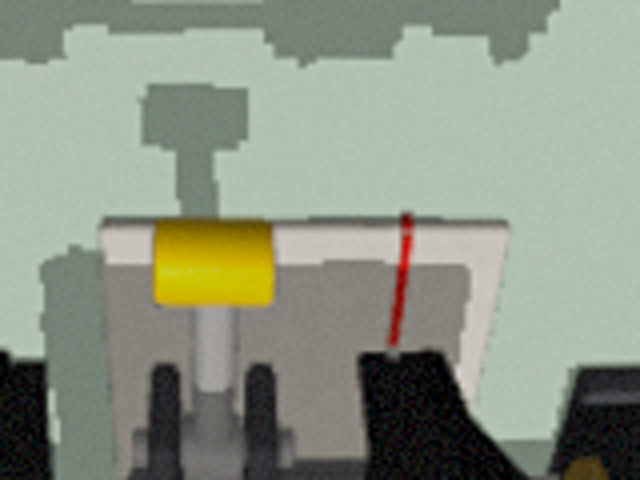

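The knob is down at (0.4997, 0.272, 0.053). The pointer foot at crop (393,350) meets the red line's rear end at (393,345), and the robot is clear of everything.

```bash
python3 -c "
from rig import *
print(hand_in())"
```

```text
the job is handed in; nothing more can be done
None
```

The carriage is clamped with its white pointer at the red line of the larger white reader, the lever is fully down, the tape roll and marker were never approached, and the job was handed in at about 12 s (no score was shown).

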